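Change the table stove over to the other gas line

TASK

The table stove is running on the blue gas line: please change it over to the yellow one. The two valve levers are interlocked so that only one can be open at a time and the open one blocks the other: throw the blue lever fully back to closed first, then throw the yellow lever fully open, and let go. Never force the yellow lever while it is still blocked, and leave the bowl and the bottle beside the valves standing where they are.

Things in the scene. Friction and masses are not known exactly. Their poses are not given: they have to be found in the camera images.
- blue_valve: Fixed blue foot plate 110x70x10 mm carrying the blue lever; it stands 100 mm beside the yellow valve (left or right) on an aluminium block 160x230x35 mm turned up to 20 degrees. Origin: centre of the plate's underside, 35 mm above the table; x to the stove, away from the robot; z up. Lever hinge: parallel to y, 30 mm above the origin; the steel cam round it reaches 60 mm from its axis.
- blue_lever (a joint): Blue lever angle q, rad: 0 closed (leans to the robot, stop), 1.0 open (leans away, stop). Starts near 1, stays where left, moves at about 3 N. Above about 0.15 it blocks the yellow lever. Steel rod with a blue grip bar, 22 mm thick, 50 mm long, parallel to y; bar centre 110 mm from the hinge, at x = 110 sin(q-0.5), z = 30 + 110 cos(q-0.5) mm from the valve's origin.
- yellow_valve: The yellow valve: the same shape, size, origin and axes as the blue one, yellow plate and grip bar. Between the two valves a red pin in a steel bridge (up to 120 mm above the table) is the interlock: it need not be touched.
- yellow_lever (a joint): Yellow lever angle q, rad: the same lever and meaning as the blue one. Starts near 0 (closed). While the blue lever is not closed it meets the interlock after about 0.2 rad; once free, about 3 N at the bar moves it, a few N more where it shifts the pin.
- bowl: Blue ceramic bowl, 110 mm wide and 50 mm high, standing beside the valves (at the right, about 0.24 m from the middle of the block). Origin: centre of its underside. To be left alone.
- bottle: Pale see-through bottle with a white label and a blue cap, 60 mm wide and 190 mm tall, standing beside the valves (at the left, about 0.26 m from the middle of the block). Origin: centre of its underside. To be left alone.

How it is judged:
On the way, in this order (a step that is already met when the one before it is completed fails the run):
1. the blue lever is thrown back to closed while the yellow one is still closed (value of joint blue_lever below 0.12 rad and value of joint yellow_lever below 0.3 rad), for 0.2 s.
2. the yellow lever is thrown open with the blue one closed (value of joint yellow_lever above 0.85 rad and value of joint blue_lever below 0.15 rad), for 0.2 s.
At the end, for the whole second after the job is handed in: The blue lever stands closed (below 0.15 rad), the yellow lever stands open (above 0.85 rad), and the bowl and the bottle are within 30 mm of where they stood (all of step 2 and distance of each of bowl, bottle from where it was at the start of the episode below 0.03 m); the robot touches nothing.
It fails at once if the yellow lever is forced (more than 20 N) while the blue one is still open (value of joint blue_lever above 0.2 rad and (contact force between yellow_valve and the fingers above 20 N or contact force between yellow_valve and the arm above 20 N)).
It fails at once if the bowl or the bottle is knocked over (angle between any of bowl, bottle's own z axis and vertical above 0.5 rad).
It also fails if it takes over 40 s, if anything falls off the work surface, if the arm or the gripper's body presses on something with over 40 N, if the wrist force passes 120 N, or if a joint passes its speed limit or range.

ROBOT

A 6-joint arm with a two-finger parallel gripper is mounted at the origin on the work surface. World frame = base frame: x ahead of the robot, y to its left, z up, the work surface at z = 0. Lengths are in m, angles in rad, forces in N, time in s.
With the tool pointing down it reaches from about 0.3 to 0.875 m from the base axis. Payload 6.4 kg.
Tool frame: the origin (TCP) lies midway between the tips of the shut fingers; the grasp point (between the pads) lies 19 mm behind it; z points along the fingers, y is the line along which they close (so a half turn about z gives the same grasp; the last joint's range is limited). The gripper opens to 85 mm and grips with 20 to 120 N. Pads are 22 mm wide; open, the fingers measure 114 mm over their backs; the gripper's body (76 mm by 85 mm) begins 54 mm behind the grasp point. The pads swing forward as they close: fully open they stand 13 mm farther back than shut.
Start: joints at [-1.307, 0.181, 1.607, -0, 1.354, -0.206], TCP at [0.26, -0.513, 0.231] pointing down, gripper open.
Joint ranges: [-2.99, 2.99], [-0.89, 2.07], [0.3, 2.58], [-1.14, 4.28], [0, 2.63], [-3.12, 3.12]. Speed limits (rad/s): [2.57, 2.57, 3.01, 3.14, 3.14, 3.14].

INTERFACE

Orientations are given as a unit quaternion [w, x, y, z].
In Python, from bench import status, camera, ctrl gives the robot as it stands. The module is installed in compiled form; this text tells all that it offers.
- The arm moves only by the shell command python3 -m handwheel 'ROWS'. ROWS is JSON, a list that holds one entry, the list of rows, each a list of 7 numbers: the opening, from -1 (shut) to 1 (fully open), then the shift along the tool's x, y, z in cm, then the turn, a rotation vector about the tool's x, y, z in degrees. A call has 1 to 10 rows; each row is the pose to reach, as a shift and turn from the pose commanded when the call began, along the tool's axes at that moment; what a row does not reach only later rows make up. A row lasts 1/8 s, in which the tool goes at most 62.5 mm and 10.7 degrees, less where a joint would pass 70% of its speed; a pose out of reach is approached as far as the arm can. A call with a gripper value outside its range is refused whole. The fingers move at their own pace and stop on an object; the grip force is fixed at half the most. Time passes only in rows, so rows that repeat a pose let the fingers close. It gives the time, the measured TCP pose, the force, the opening and the grip force at its end, in the units of the state.
- status.get_obs(): the state, without advancing time (a new reading comes with each control period).
- camera(name): name is "scene" or "top" or "wrist"; returns a dict with "frame" (480x640x3 uint8, blue, green, red), "depth" (480x640 float32, m along the optical axis (not along the pixel's ray), 0 where there is no reading), "fx", "fy", "cx", "cy" (pixels), "extrinsics" (4x4, takes a point from camera to world coordinates); the wrist camera has in their place "hand_eye" (4x4, takes a point from camera to tool coordinates, whose origin is the TCP and whose axes are the flange's). Camera axes: x right, y down, z forward; pixel columns grow to the right and rows downward; lengths in m; the calibration is good to about 2 mm. The wrist camera is an equidistant fisheye: a pixel r from the principal point sees the ray r / f radians off the axis. A picture is of the moment at which its call begins: read the wrist's pose just before it.
- ctrl.hand_in(): hands the job in; it is judged then, once.
The state is a dict: "time_s": time; "q": joint angles; "dq": joint speeds; "joint_efforts": joint torques, N m; "eef_pos": TCP position; "eef_rot": TCP orientation; "wrist_force": force on the tool from outside, world axes, zero at the start; "torque": the same for the moment, N m; "opening": opening from 0.0 (shut) to 1.0 (fully open); "grasp_force": force on a finger pad.
Only numpy, scipy, OpenCV 4.12 (cv2) and the standard library are available. Lean on these libraries where they do the work, as an engineer would, in place of code of your own. Each camera call takes 0.05 s, during which the arm holds its last target. There are 200 camera calls.

## Working session

There is one attempt and no reset: what is moved stays moved. The work goes in short steps, Python scripts to look and compute and a shell command to move; the robot and the scene stay as the last step left them, time stands still between calls to the robot, and variables do not carry over. Pictures are saved under pics/ and viewed, at most 10 in all, crops included, and the job is handed in when it is done.

```bash
mkdir -p pics; cat > h.py <<'E'
from bench import status,camera,ctrl
import numpy as np,cv2
from scipy.spatial.transform import Rotation as R
def pt(c,u,v):
    d=np.median([x for x in c['depth'][v-1:v+2,u-1:u+2].ravel() if x>0]); return (c['extrinsics']@[(u-c['cx'])*d/c['fx'],(v-c['cy'])*d/c['fy'],d,1])[:3]
E
python3 - <<'E'
from h import *
import pickle
for n in('top','scene'):
    c=camera(n); pickle.dump(c,open(n+'.pkl','wb')); cv2.imwrite(f'pics/{n}1.png',c['frame'])
o=status.get_obs();print(o)
E
```

```text
{'time_s': 0.1, 'q': array([-1.30727006e+00,  1.81445649e-01,  1.60790794e+00,  1.89888763e-05,
        1.35383190e+00, -2.06279720e-01]), 'dq': array([ 1.25732047e-03, -5.00861357e-04, -2.76076430e-03, -1.46570040e-03,
        1.05172992e-03, -1.61683171e-05]), 'joint_efforts': array([ 1.47397623e-04, -4.45880949e+01, -3.52238810e+01, -3.50850778e-04,
        4.15103103e-03,  1.04835027e-05]), 'eef_pos': array([ 0.26020761, -0.51218993,  0.23048616]), 'eef_rot': array([-7.96355014e-04,  9.72537093e-01,  2.32746576e-01, -1.35265016e-05]), 'wrist_force': array([-0.71150736,  0.67637918, -0.40863784]), 'torque': array([-0.01003956,  0.03229908,  0.00249038]), 'grasp_force': 0.0, 'opening': 1.002268621162327}
```

View pics/top1.png

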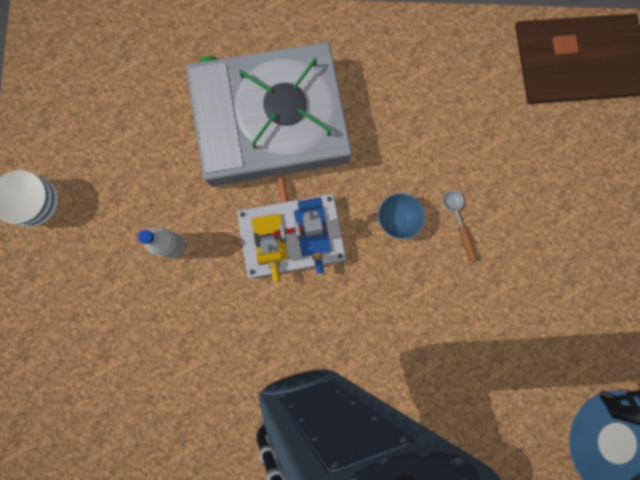

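View pics/scene1.png

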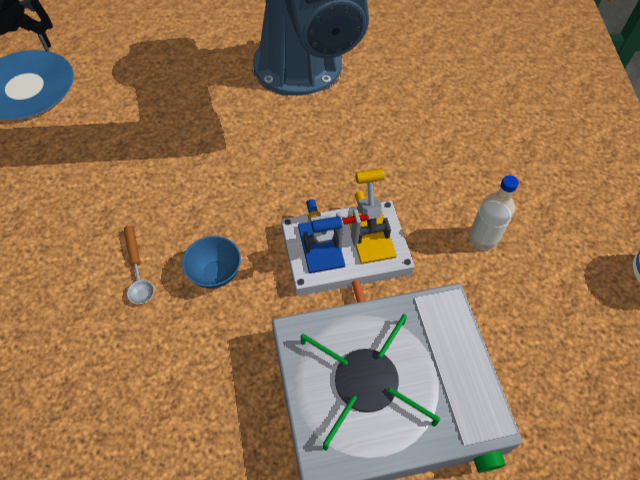

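```bash
python3 - <<'E'
from h import *
import pickle
c=pickle.load(open('top.pkl','rb'));s=pickle.load(open('scene.pkl','rb'))
a=cv2.resize(c['frame'][180:300,220:370],None,fx=4,fy=4);b=cv2.resize(s['frame'][160:300,270:420],None,fx=4,fy=4)
cv2.imwrite('pics/cr.png',cv2.resize(np.hstack([a,b[:480]]),(800,320)))
for n,cc,l in(('scene',s,[(370,176),(326,225),(288,221),(404,262),(320,263),(378,252),(362,177),(379,175),(318,226),(336,224)]),('top',c,[(243,213),(334,202),(250,270),(340,257),(292,237),(265,222),(311,205),(402,215),(163,242)])):
    for u,v in l: print(n,u,v,pt(cc,u,v).round(3))
E
```

```text
scene 370 176 [0.495 0.136 0.17 ]
scene 326 225 [0.603 0.055 0.176]
scene 288 221 [ 0.501 -0.016  0.037]
scene 404 262 [0.596 0.206 0.036]
scene 320 263 [0.602 0.046 0.046]
scene 378 252 [0.578 0.157 0.045]
scene 362 177 [0.497 0.121 0.17 ]
scene 379 175 [0.492 0.152 0.17 ]
scene 318 226 [0.605 0.041 0.176]
scene 336 224 [0.601 0.072 0.176]
top 243 213 [0.598 0.21  0.038]
top 334 202 [ 0.629 -0.002  0.032]
top 250 270 [0.466 0.189 0.038]
top 340 257 [ 0.499 -0.017  0.037]
top 292 237 [0.544 0.095 0.035]
top 265 222 [0.577 0.157 0.046]
top 311 205 [0.592 0.054 0.178]
top 402 215 [ 0.605 -0.169  0.007]
top 163 242 [0.518 0.359 0.133]
```

View pics/cr.png

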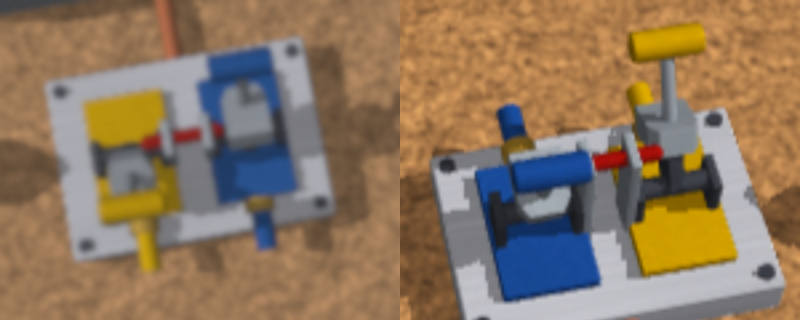

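```bash
cat >> h.py <<'E'
C=np.array([.548,.095]);A=np.radians(9);X=np.array([np.cos(A),np.sin(A)]);Y=np.array([-X[1],X[0]])
def to(*pts):  # pts in block frame: x,y,z(world)
    o=status.get_obs();q=o['eef_rot'];r=R.from_quat([*q[1:],q[0]]);print('t',o['time_s'],'pos',o['eef_pos'].round(4),'blk',[(o['eef_pos'][:2]-C)@X,(o['eef_pos'][:2]-C)@Y])
    want=R.from_matrix(np.c_[[*X,0],[X[1],-X[0],0],[0,0,-1]])
    print('turn',np.degrees((r.inv()*want).as_rotvec()).round(1))
    for x,y,z in pts: print((x,y,z),(r.inv().apply(np.r_[C+x*X+y*Y,z]-o['eef_pos'])*100).round(2))
E
python3 - <<'E'
from h import *
import pickle
to((.1,-.05,.24))
c=pickle.load(open('top.pkl','rb'))
for p in [(222,176),(310,165),(230,140),(245,75),(283,150)]:print(p,pt(c,*p).round(3))
E
```

```text
t 0.1 pos [ 0.2602 -0.5122  0.2305] blk [np.float64(-0.379234620051668), np.float64(-0.5546937681248953)]
turn [-0.1 -0.  17.9]
(0.1, -0.05, 0.24) [ 61.13 -33.28  -0.88]
(222, 176) [0.673 0.252 0.084]
(310, 165) [0.711 0.056 0.053]
(230, 140) [0.755 0.236 0.09 ]
(245, 75) [0.897 0.204 0.117]
(283, 150) [0.734 0.117 0.089]
```

```bash
python3 -m handwheel '[[[-1,5,-2.7,-1,0,0,9],[-1,61,-33.3,-1,0,0,17.9],[-1,61,-33.3,-1,0,0,17.9],[-1,61,-33.3,-1,0,0,17.9],[-1,61,-33.3,-1,0,0,17.9],[-1,61,-33.3,-1,0,0,17.9],[-1,61,-33.3,-1,0,0,17.9],[-1,61,-33.3,-1,0,0,17.9],[-1,61,-33.3,-1,0,0,17.9],[-1,61,-33.3,-1,0,0,17.9]]]'
python3 - <<'E'
from h import *
to((.1,-.05,.24))
E
```

```text
time_s: 1.35
eef_pos: [0.6114, -0.0001, 0.2409]
eef_rot: [0.0, 0.997, 0.079, -0.0]
wrist_force: [0.2, -0.9, -0.1]
opening: -0.003
grasp_force: 0.0
t 1.35 pos [ 6.114e-01 -1.000e-04  2.409e-01] blk [np.float64(0.04778664667315613), np.float64(-0.10386377079013684)]
turn [0. 0. 0.]
(0.1, -0.05, 0.24) [ 5.22 -5.38  0.09]
```

```bash
python3 -m handwheel '[[[-1,5.2,-5.4,0.1,0,0,0],[-1,5.2,-5.4,0.1,0,0,0],[-1,5.2,-5.4,0.1,0,0,0]]]'
python3 - <<'E'
from h import *
to((.1,-.05,.15),(.075,-.05,.15),(0,-.05,.165),(-.06,-.05,.15))
c=camera('scene');cv2.imwrite('pics/s2.png',cv2.resize(c['frame'][100:300,220:470],None,fx=3,fy=3))
E
```

```text
time_s: 1.72
eef_pos: [0.6533, 0.06, 0.2393]
eef_rot: [0.0, 0.997, 0.079, -0.001]
wrist_force: [-0.2, -0.8, 0.2]
opening: -0.0
grasp_force: 0.0
t 1.725 pos [0.6533 0.06   0.2393] blk [np.float64(0.09851570801723726), np.float64(-0.050999980737460156)]
turn [-0.   0.1  0.1]
(0.1, -0.05, 0.15) [ 0.16 -0.1   8.93]
(0.075, -0.05, 0.15) [-2.34 -0.1   8.94]
(0, -0.05, 0.165) [-9.84 -0.12  7.45]
(-0.06, -0.05, 0.15) [-15.84  -0.13   8.96]
```

View pics/s2.png

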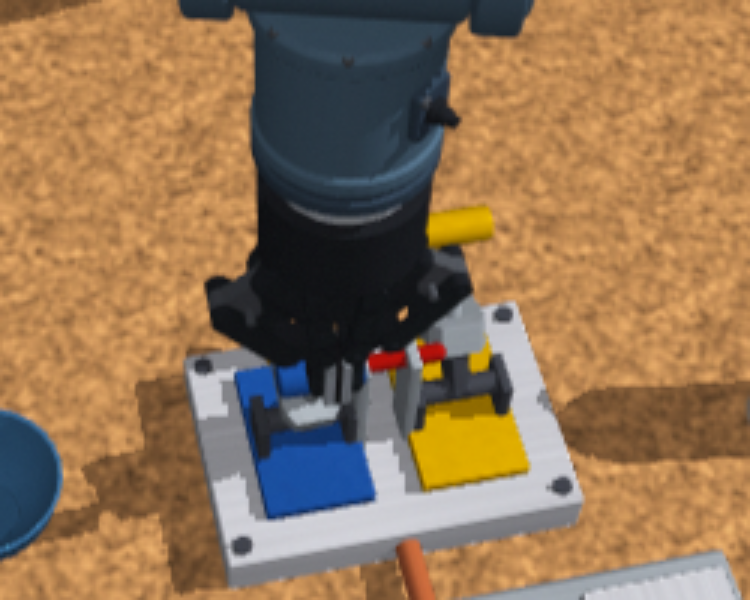

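```bash
python3 -m handwheel '[[[-1,0,0,5,0,0,0],[-1,0,0,9,0,0,0],[-1,0,0,9,0,0,0],[-1,-2.2,0,9,0,0,0],[-1,-4,0,8.4,0,0,0],[-1,-6,0,7.9,0,0,0],[-1,-8,0,7.7,0,0,0],[-1,-9.5,0,7.9,0,0,0],[-1,-11,0,8.3,0,0,0],[-1,-12,0,8.8,0,0,0]]]'
python3 - <<'E'
from h import *
to((-.03,-.05,.15),(-.035,-.05,.15))
c=camera('scene');cv2.imwrite('pics/s3.png',cv2.resize(c['frame'][100:300,220:470],None,fx=3,fy=3))
E
```

```text
time_s: 3.02
eef_pos: [0.5363, 0.0395, 0.1551]
eef_rot: [0.001, 0.997, 0.078, 0.003]
wrist_force: [1.6, 0.3, 0.8]
opening: 0.002
grasp_force: 0.8
t 3.025 pos [0.5363 0.0395 0.1551] blk [np.float64(-0.020246016112302576), np.float64(-0.05297445473184658)]
turn [ 0.1 -0.3 -0.1]
(-0.03, -0.05, 0.15) [-0.98 -0.3   0.5 ]
(-0.035, -0.05, 0.15) [-1.48 -0.3   0.5 ]
```

View pics/s3.png

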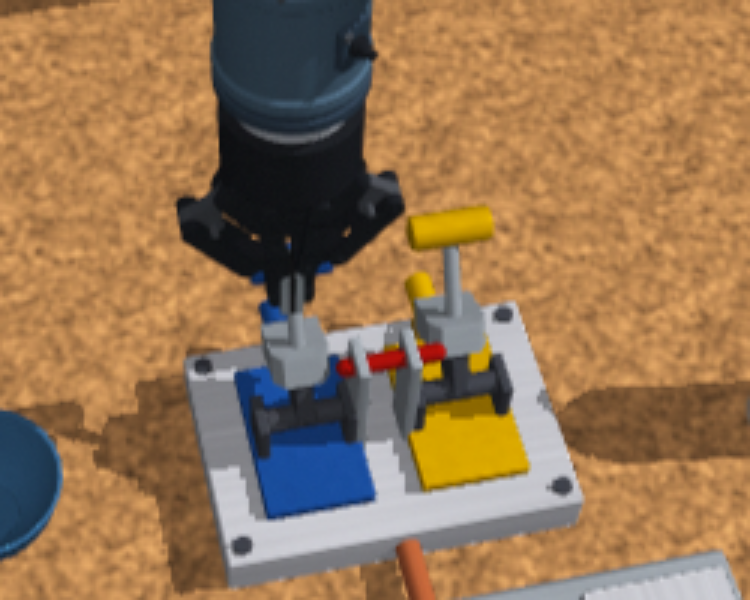

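```bash
python3 -m handwheel '[[[-1,-0.6,0,0.3,0,0,0],[-1,-1.1,0,0.5,0,0,0],[-1,-1.5,0,0.6,0,0,0],[-1,-1.5,0,0.6,0,0,0]]]'
```

```text
time_s: 3.58
eef_pos: [0.5284, 0.0388, 0.1499]
eef_rot: [0.0, 0.997, 0.078, 0.01]
wrist_force: [24.1, 6.0, -3.1]
opening: -0.0
grasp_force: 12.4
```

```bash
python3 -m handwheel '[[[-1,2.5,0,0,0,0,0],[-1,2.5,0,-5,0,0,0],[-1,2.5,0,-9,0,0,0],[-1,-2,-5,-9,0,0,0],[-1,-6.3,-10,-9,0,0,0],[-1,-6.3,-10,-9,0,0,0],[-1,-6.3,-10,-9,0,0,0]]]'
python3 - <<'E'
from h import *
to((-.1,.05,.15),(-.03,.05,.15))
c=camera('scene');cv2.imwrite('pics/s4.png',cv2.resize(c['frame'][100:300,220:470],None,fx=3,fy=3))
E
```

```text
time_s: 4.45
eef_pos: [0.4424, 0.1274, 0.2365]
eef_rot: [0.0, 0.997, 0.079, 0.0]
wrist_force: [0.9, -0.3, 0.3]
opening: -0.002
grasp_force: 0.0
t 4.45 pos [0.4424 0.1274 0.2365] blk [np.float64(-0.09921933818888483), np.float64(0.048524603050287496)]
turn [ 0.  -0.   0.1]
(-0.1, 0.05, 0.15) [-0.08 -0.15  8.65]
(-0.03, 0.05, 0.15) [ 6.92 -0.14  8.66]
```

View pics/s4.png

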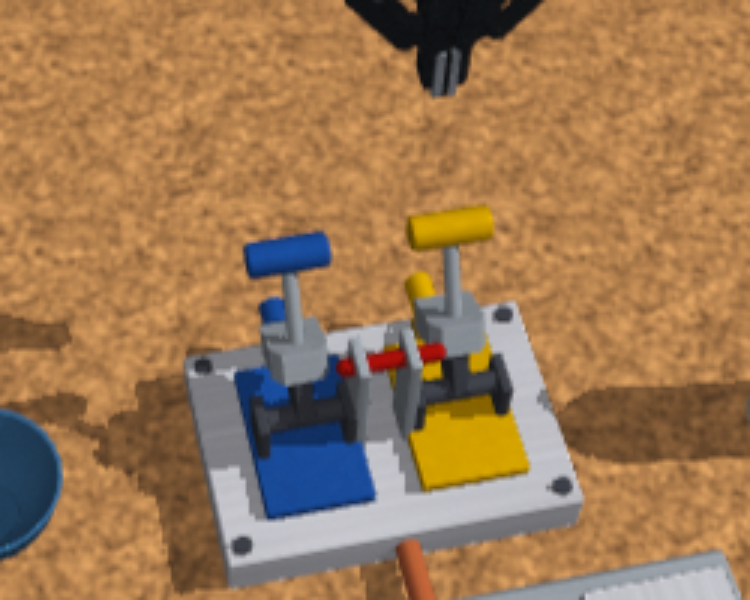

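```bash
python3 -m handwheel '[[[-1,0,0,5,0,0,0],[-1,0,0,8.7,0,0,0],[-1,0,0,8.7,0,0,0],[-1,2.2,0,8.7,0,0,0],[-1,4,0,8.1,0,0,0],[-1,6,0,7.6,0,0,0],[-1,8,0,7.4,0,0,0],[-1,9.5,0,7.6,0,0,0],[-1,11,0,8.0,0,0,0],[-1,12,0,8.5,0,0,0]]]'
python3 -m handwheel '[[[-1,0.6,0,0.3,0,0,0],[-1,1.1,0,0.5,0,0,0],[-1,1.5,0,0.6,0,0,0],[-1,1.5,0,0.6,0,0,0]]]'
```

```text
time_s: 5.75
eef_pos: [0.5619, 0.1459, 0.1511]
eef_rot: [0.0, 0.997, 0.078, 0.0]
wrist_force: [-1.1, -0.4, 1.4]
opening: 0.002
grasp_force: 0.8
time_s: 6.25
eef_pos: [0.5703, 0.1475, 0.1457]
eef_rot: [0.001, 0.997, 0.079, -0.007]
wrist_force: [-25.9, -6.2, 22.3]
opening: -0.0
grasp_force: 16.6
```

At the stop. Back off and look.

```bash
python3 -m handwheel '[[[-1,-2.5,0,0,0,0,0],[-1,-2.5,0,-5,0,0,0],[-1,-2.5,0,-10,0,0,0],[-1,-8,0,-10,0,0,0],[-1,-14,0,-10,0,0,0],[-1,-14,0,-10,0,0,0],[-1,-14,0,-10,0,0,0],[-1,-14,0,-10,0,0,0]]]'
python3 - <<'E'
from h import *
c=camera('scene');cv2.imwrite('pics/s5.png',c['frame'])
E
```

```text
time_s: 7.25
eef_pos: [0.4388, 0.1264, 0.2458]
eef_rot: [0.0, 0.997, 0.079, 0.001]
wrist_force: [-0.4, 0.5, -0.4]
opening: 0.0
grasp_force: 0.0
```

View pics/s5.png

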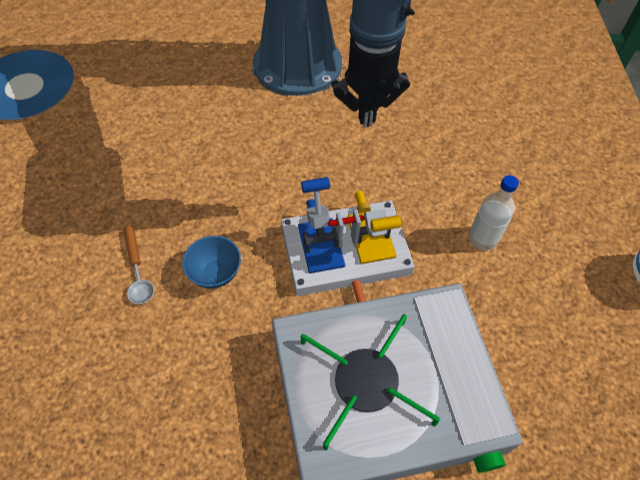

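The blue bar at (316,185) leans to the robot and the yellow bar at (386,223) leans to the stove. The bowl and bottle haven't moved. I'll check the lever angles, then hand in.

```bash
python3 - <<'E'
from h import *
c=camera('scene')
ok=True
for n,p,s in(('blue',(316,184),-1),('yellow',(386,223),1)):
    w=pt(c,*p);x=(w[:2]-C)@X;q=.5+np.arctan2(x,w[2]-.011-.065);print(n,w.round(3),x.round(3),q.round(2));ok&=abs(q-(.5+.5*s))<.12
if ok: print(ctrl.hand_in())
E
```

```text
blue [0.513 0.039 0.171] -0.044 0.07
yellow [0.597 0.156 0.172] 0.058 1.05
the job is handed in; nothing more can be done
None
```

The stove is switched over and the job is handed in: the blue lever is closed (about 0.07 rad), the yellow lever is open (about 1.05 rad, at its stop), the bowl and bottle look unmoved in the final camera view, and the arm is clear of everything.

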